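Load the bell-annealing kiln and close it with the lid lifter

ROBOT

A 6-joint arm with a two-finger parallel gripper is mounted at the origin on the work surface. World frame = base frame: x ahead of the robot, y to its left, z up, the work surface at z = 0. Lengths are in mm, angles in rad, forces in N, time in s.
With the tool pointing down it reaches from about 300 to 775 mm from the base axis. Payload 14.6 kg.
Tool frame: the origin (TCP) lies between the finger pads; the fingertips stand 19 mm ahead of it and the grasp point (between the pads) is the TCP; z points along the fingers, y is the line along which they close (so a half turn about z gives the same grasp; the last joint's range is limited). The gripper opens to 94 mm and grips with 3 to 60 N. Pads are 16 mm wide; open, the fingers measure 119 mm over their backs; the gripper's body (75 mm by 177 mm) begins 78 mm behind the grasp point.
Start: joints at [1.193, 0.3, 1.521, -0, 1.321, -0.067], TCP at [168.199, 523.64, 224.446] pointing down, gripper open.
Joint ranges: [-3.03, 3.03], [-0.79, 2.21], [0.23, 2.52], [-1.04, 4.18], [0, 3.07], [-2.55, 2.55]. Speed limits (rad/s): [2.22, 2.22, 2.57, 3.14, 3.14, 3.14].

INTERFACE

Orientations are given as [roll, pitch, yaw] about the fixed x, y, z axes, in that order (R = Rz(yaw) Ry(pitch) Rx(roll)).
In Python, from cell import monitor, imaging, job, find_in, trace gives the robot as it stands. The module is installed in compiled form; this text tells all that it offers.
- The arm moves only by the tool arm_command, never from a script. Its argument "steps" is a list of rows, each a list of 5 numbers: the opening, from 0 (shut) to 1 (fully open), then the shift along the tool's x, y, z in mm, then the turn about the tool's z in degrees. In form: [[gripper, dx, dy, dz, turn], ...]. A call has 1 to 20 rows; each row is the pose to reach, as a shift and turn from the pose commanded when the call began, along the tool's axes at that moment; what a row does not reach only later rows make up. A row lasts 1/8 s, in which the tool goes at most 62.5 mm and 10.7 degrees, less where a joint would pass 70% of its speed; a pose out of reach is approached as far as the arm can. A call with a gripper value outside its range is refused whole. The fingers move at their own pace and stop on an object; "force" is the grip in N (left out, the last holds). Time passes only in rows, so rows that repeat a pose let the fingers close. It gives the time, the measured TCP pose, the force, the opening and the grip force at its end, in the units of the state.
- monitor.read_state(): the state, without advancing time (a new reading comes with each control period).
- imaging.camera(name): name is "scene" or "top" or "wrist"; returns a dict with "img" (400x640x3 uint8, red, green, blue), "mtx" (3x3 intrinsics, pixels), "view" (4x4, takes a point from world to camera coordinates). Camera axes: x right, y down, z forward; pixel columns grow to the right and rows downward; lengths in mm; the calibration is good to about 2 mm. A picture is of the moment at which its call begins. There is no depth.
- job.sign_off(): hands the job in; it is judged then, once.
Trained networks look in a picture, given as the dict that the camera call returned (one of the last four; its "shot" number tells which), for a name from the list of things; names that differ only in an ending like _2 or _b are one class to them, and where a whole thing is asked for, a point or a joint stands for the part that bears it (a point fixed in the world has none). Each returns a list of dicts, best first, with "p" (0 to 1); they miss things now and then, are a little off and sometimes report something else, mostly with a low value. They report only what shows in the picture. A call takes as long as a camera call. They do not tell look-alikes from the thing itself.
- find_in(picture, target): "rect" ([centre column, centre row, width, height] in pixels, round what is visible of it).
- trace(picture, target): "region" (400x640 bool, what is visible of it) and "rect" ([centre column, centre row, width, height] in pixels, round what is visible of it).
The state is a dict: "clock": time; "joints": joint angles; "qd": joint speeds; "effort": joint torques, N m; "eef_pos": TCP position; "eef_rot": TCP orientation; "wrist_force": force on the tool from outside, world axes, zero at the start; "moment": the same for the moment, N m; "finger_gap": finger opening in mm; "finger_force": force on a finger pad.
Only numpy, scipy, OpenCV 4.12 (cv2) and the standard library are available. Lean on these libraries where they do the work, as an engineer would, in place of code of your own. Each camera call takes 0.05 s, during which the arm holds its last target. There are 200 camera calls.

TASK

Stand the brass bell upright on the floor of the small round kiln, lowering it in rather than dropping it, then take the lid lifter from its blue rack, hook it through the brass loop of the hot lid and carry the lid level from its trivet onto the kiln, set down without a drop so that it is centred and covers the opening. Then unhook the lifter and put it back on its rack as it was. Touch the hot lid with nothing but the lifter, and leave the copper dish, the hammer and the wooden block where they are.

Things in the scene. Friction and masses are not known exactly. Their poses are not given: they have to be found in the camera images.
- kiln: Small round top-loading kiln, fixed: grey jacket, 164 mm outer and 136 mm inner diameter, flat rim 90 mm and inner floor 12 mm above the bench. A green control box, 70 mm high, stands on its own +x side, reaching 130 mm from the axis. Origin: centre of the underside, z up. Kiln and trivet may have changed places, left and right.
- bell: Brass bell casting, loose, standing on its mouth: 72 mm mouth diameter, 75 mm tall in all; the top 33 mm (42 to 75 mm above the origin) is a plain round stem 18 mm in diameter, to be gripped. 0.25 to 0.45 kg. Origin: centre of the mouth, on the underside; z up along the stem.
- lid: Hot lid, loose, lying on the trivet: dark steel disc, 164 mm diameter, 14 mm thick, flat below, with a brass strap loop on top: a square arch along the lid's own y, legs at y +-35 to 40 mm, open from z 14 up to 59 mm, top at z 64 mm. A lifter goes through it along the lid's x, from either side. 0.36 to 0.56 kg, balanced about its axis. Origin: centre of the underside, z up.
- lid_loop (a point): Middle of the underside of the loop's level top strap, on the lid's axis, 59 mm above the lid's underside. The strap is 22 mm wide along the lid's x, 80 mm long along y, 5 mm thick. The lid hangs level when borne here.
- lifter: Lid lifter, loose, hanging by its handle on the rack: C-shaped, all 20 mm wide along its y. Wooden handle on top, a level bar, x -130 to +65, z 100 to 120 mm. Steel neck x -80 to -70, z 0 to 100 mm. Flat prong below the handle, x -70 to +30, z 0 to 8 mm, pointing to +x, its end lip (x 24 to 30) rising to z 18 mm. 0.25 kg. Origin: underside of the prong below the grip; x along prong, z up.
- lifter_grip (a point): Where to grip the lifter: centre of the handle's section, 110 mm above the lifter's origin; the handle is 20 mm wide and 20 mm high.
- lifter_seat (a point): Where the lid's strap should rest: on top of the prong, right below the grip, 8 mm above the lifter's origin. The strap may sit up to 13 mm from it towards the lip.
- rack: Blue lifter rack, fixed: base 180 x 120 x 8 mm (x -116 to +64); two crossbars along its y, 100 x 8 x 8 mm, at x -100 and +48 mm, tops at z 130 mm, on posts at y +-46 mm; end stops at y +-25 mm (6 mm thick) rise to z 142 mm. The lifter's handle lies across both bars, its x along the rack's x (same direction), its origin 30 mm above the rack's. Lift it straight up and down. Origin: on the base's underside, below the grip.
- trivet: Trivet on which the lid waits, fixed: a 150 mm square tile with three terracotta strips, top 30 mm above the bench. Origin: centre of the underside, z up.
- dish: Bystander: copper dish, 90 mm across, 20 mm high. Origin: centre of its underside.
- hammer: Bystander: hammer, 200 mm long, lying on the bench. Origin: on its underside.
- block: Bystander: wooden block 90 x 70 x 45 mm. Origin: centre of its underside.
Things that resemble listed ones, but are neither listed nor needed, are in the scene too. Leave any green or red look-alike of the bell alone.

How it is judged (in metres and radians):
On the way, in this order (a step that is already met when the one before it is completed fails the run):
1. the bell stands upright on the kiln floor, let go (horizontal distance between bell and kiln below 0.034 m and z of bell in the frame of kiln below 0.017 m and angle between bell's own z axis and vertical below 0.15 rad and contact force between the fingers and bell below 0.1 N and linear speed of bell below 0.05 m/s), for 0.2 s.
2. the lid hangs level on the lifter, 20 mm or more clear of the trivet (contact force between lifter and lid above 1.5 N and z of lid in the frame of trivet above 0.05 m and angle between lid's own z axis and vertical below 0.26 rad), for 0.3 s.
3. the lid lies on the kiln and the lifter no longer touches it (horizontal distance between lid and kiln below 0.012 m and z of lid in the frame of kiln between 0.086 and 0.094 m and angle between lid's own z axis and vertical below 0.05 rad and contact force between lid and kiln above 1.5 N and contact force between lifter and lid below 0.1 N), for 0.2 s.
At the end, for the whole second after the job is handed in: Bell upright (0.15 rad) on the kiln floor; lid flat on the kiln rim (0.05 rad), within 12 mm of its axis; lifter on its rack as at the start (within 20 mm sideways, origin 26 to 35 mm above the rack's, upright within 0.1 rad, along the rack within 0.3 rad); all at rest and let go (horizontal distance between bell and kiln below 0.034 m and z of bell in the frame of kiln below 0.017 m and angle between bell's own z axis and vertical below 0.15 rad and horizontal distance between lid and kiln below 0.012 m and z of lid in the frame of kiln between 0.086 and 0.094 m and angle between lid's own z axis and vertical below 0.05 rad and horizontal distance between lifter and rack below 0.02 m and z of lifter in the frame of rack between 0.026 and 0.035 m and angle between lifter's own z axis and vertical below 0.1 rad and angle between the x axis of lifter and the x axis of rack, either way round below 0.3 rad and linear speed of each of bell, lid, lifter below 0.02 m/s); the robot touches nothing.
It fails at once if the hot lid is touched by the robot itself (contact force between any of the fingers, the arm and lid above 0.5 N).
It fails at once if the lid tips more than 0.35 rad from level (angle between lid's own z axis and vertical above 0.35 rad).
It fails at once if the lid is dropped onto the kiln (faster than 0.4 m/s close above the rim) (horizontal distance between lid and kiln below 0.08 m and z of lid in the frame of kiln below 0.12 m and linear speed of lid above 0.4 m/s).
It fails at once if the bell is dropped into the kiln (faster than 0.6 m/s inside it) (horizontal distance between bell and kiln below 0.06 m and z of bell in the frame of kiln below 0.08 m and linear speed of bell above 0.6 m/s).
It fails at once if the dish, hammer or block is moved by more than 30 mm (distance of any of dish, hammer, block from where it was at the start of the episode above 0.03 m).
It also fails if it takes over 72 s, if anything falls off the work surface, if the arm or the gripper's body presses on something with over 40 N, if the wrist force passes 120 N, or if a joint passes its speed limit or range.

## Working session

There is one attempt and no reset: what is moved stays moved. The work goes in short steps, Python scripts to look and compute and a tool call to move; the robot and the scene stay as the last step left them, time stands still between calls to the robot, and variables do not carry over. Pictures are saved under pics/ and viewed, at most 10 in all, crops included, and the job is handed in when it is done.

Besides the shell and the picture viewer there is one more tool, called after "Request:" by a JSON object that holds its "method" and its "body". arm_command: Moves the arm, as the interface text tells. Its arguments: {"type":"object","properties":{"steps":{"type":"array","items":{"type":"array","items":{"type":"number"}}},"force":{"type":"number"}},"required":["steps"]}

```bash
mkdir -p pics; cat > h.py <<'E'
import numpy as np, cv2
from cell import monitor, imaging, job, find_in, trace
def save(c,name,crop=None,scale=1):
    im=c["img"][:,:,::-1]
    if crop: im=im[crop[1]:crop[3],crop[0]:crop[2]]
    im=cv2.resize(im,None,fx=scale,fy=scale,interpolation=cv2.INTER_CUBIC); cv2.imwrite("pics/"+name,im)
def px2w(c,u,v,z):
    K=np.array(c["mtx"]);V=np.array(c["view"]);R=V[:3,:3];t=V[:3,3]
    o=-R.T@t; d=R.T@np.linalg.solve(K,[u,v,1.]); return o+d*(z-o[2])/d[2]
def w2px(c,p):
    K=np.array(c["mtx"]);V=np.array(c["view"]);q=K@(V[:3,:3]@np.array(p,float)+V[:3,3]); return q[:2]/q[2]
E
python3 - <<'E'
from h import *
a=imaging.camera("top");b=imaging.camera("scene")
cv2.imwrite("pics/a.png",np.vstack([cv2.resize(x["img"][:,:,::-1],(480,300)) for x in (a,b)]))
save(a,"top.png",scale=1.25);save(b,"scene.png",scale=1.25)
for n,c in(("top",a),("scene",b)):
  print(n,c["shot"],np.linalg.inv(c["view"])[:3,3].round())
  for t in "kiln bell lid lid_loop lifter rack trivet dish hammer block".split():
    print(t,[(np.round(r["rect"]).tolist(),round(r["p"],2)) for r in find_in(c,t)[:5]])
print(monitor.read_state())
E
```

```text
top 1 [ 413.   15. 1455.]
kiln [([340.0, 169.0, 55.0, 72.0], 0.95), ([435.0, 246.0, 19.0, 73.0], 0.4)]
bell [([238.0, 264.0, 23.0, 23.0], 0.88), ([282.0, 235.0, 25.0, 20.0], 0.82), ([282.0, 276.0, 23.0, 24.0], 0.73), ([207.0, 262.0, 22.0, 25.0], 0.55)]
lid [([241.0, 176.0, 57.0, 53.0], 0.96)]
lid_loop [([240.0, 176.0, 57.0, 58.0], 0.77)]
lifter [([438.0, 246.0, 24.0, 76.0], 0.72), ([242.0, 177.0, 57.0, 53.0], 0.7)]
rack [([434.0, 243.0, 49.0, 61.0], 0.95)]
trivet [([250.0, 181.0, 51.0, 55.0], 0.67)]
dish [([345.0, 241.0, 34.0, 30.0], 0.97), ([206.0, 226.0, 69.0, 28.0], 0.33)]
hammer [([206.0, 225.0, 69.0, 28.0], 0.76), ([436.0, 248.0, 24.0, 73.0], 0.72), ([249.0, 181.0, 49.0, 52.0], 0.21)]
block [([394.0, 159.0, 25.0, 32.0], 0.86)]
scene 2 [ 734. -314.  801.]
kiln [([358.0, 269.0, 103.0, 86.0], 0.87), ([174.0, 308.0, 87.0, 77.0], 0.58)]
bell [([347.0, 117.0, 21.0, 30.0], 0.93), ([323.0, 142.0, 26.0, 34.0], 0.58), ([326.0, 184.0, 29.0, 30.0], 0.56)]
lid [([407.0, 184.0, 65.0, 58.0], 0.59), ([328.0, 185.0, 28.0, 30.0], 0.32)]
lid_loop [([174.0, 306.0, 78.0, 72.0], 0.72), ([410.0, 184.0
[... 294 characters left out ...]
6.0, 58.0, 58.0], 0.95)]
{'clock': 1.1, 'joints': array([ 1.19337310e+00,  2.99888960e-01,  1.52099597e+00,  3.12695250e-06,
        1.32067814e+00, -6.66299623e-02]), 'qd': array([-0.00068396, -0.00203515, -0.00106355,  0.00110854, -0.00061272,
        0.001246  ]), 'effort': array([-1.47653434e-03, -5.31679165e+01, -3.52911973e+01,  7.08569493e-02,
        2.12745415e-02, -7.28815348e-05]), 'eef_pos': array([168.21451479, 523.64214446, 224.45334708]), 'eef_rot': array([ 3.14156293e+00, -1.05283922e-06,  2.83079862e+00]), 'wrist_force': array([0.16757604, 0.24041528, 0.30410963]), 'moment': array([ 0.03975177, -0.03745958,  0.02189907]), 'finger_force': 0.0, 'finger_gap': 93.99867890005589}
```

View pics/top.png

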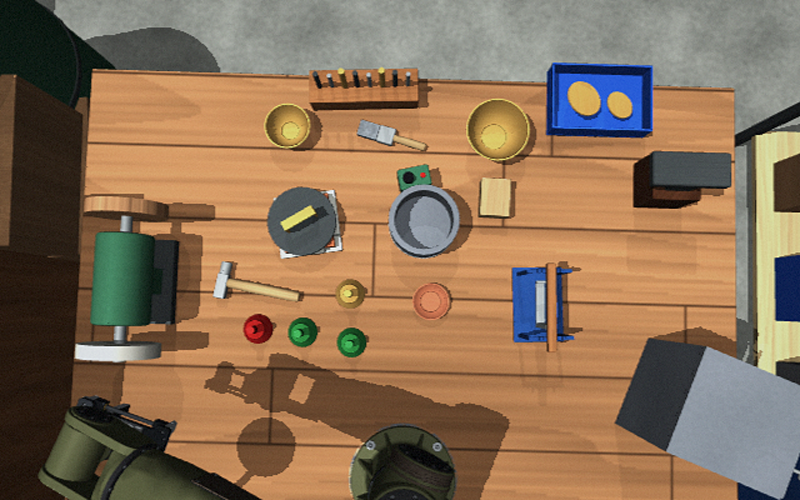

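View pics/scene.png

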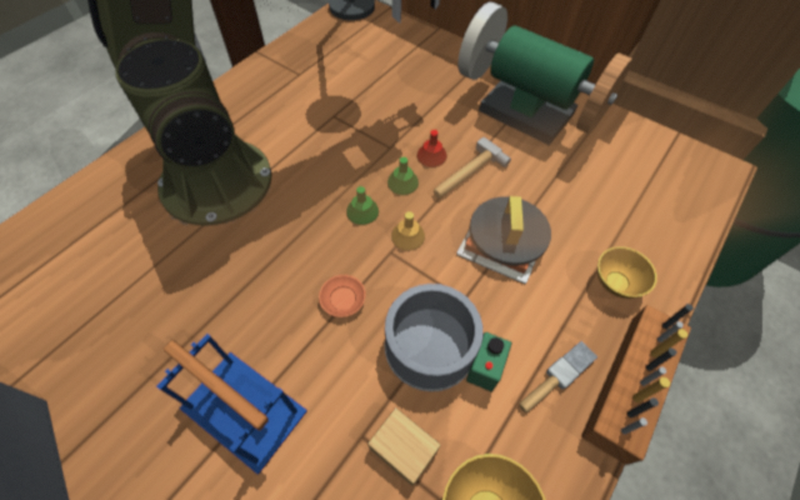

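The scene from above (640-wide px): brass bell at (279,234). Things that could be taken for it are the red one at (206,263) and the green ones at (241,265) and (280,274). The two yellow bowls are not bells. The kiln is at (340,176), the lid on its trivet at (242,177), and the rack with lifter at (435,245), its prong pointing away from the robot.

```bash
python3 - <<'E'
from h import *
a=imaging.camera("top")
save(a,"crop.png",(185,210,305,295),5)
for t,z in(("kiln",90),("bell",35),("lid",44),("lifter",140),("dish",10),("block",45)):
  for r in trace(a,t)[:4]:
    m=r["region"].astype(np.uint8);ys,xs=np.nonzero(m)
    col=a["img"][m>0].mean(0).round()
    (c,rad)=cv2.minEnclosingCircle(np.column_stack([xs,ys]).astype(np.float32))
    print(t,round(r["p"],2),np.round(r["rect"]),"w",px2w(a,c[0],c[1],z).round(1),"cen",px2w(a,xs.mean(),ys.mean(),z).round(1),"rad",round(rad,1),col)
for n,u,v,z in(("strapL",282,225,94+5),("strapR",315,208,99),("hand top",551.5,263,140),("hand bot",551.5,352,140)): print(n,px2w(a,u/1.25,v/1.25,z).round(1))
w=imaging.camera("wrist"); print(np.linalg.inv(w["view"]).round(3), w["mtx"])
E
```

```text
kiln 0.86 [339. 169.  55.  75.] w [627.9 -24.2  90. ] cen [620.3 -26.9  90. ] rad 38.1 [112. 122. 126.]
bell 0.96 [280. 236.  23.  17.] w [435.4 137.2  35. ] cen [435.1 137.3  35. ] rad 11.6 [159. 128.  65.]
bell 0.86 [241. 264.  24.  26.] w [342.4 245.6  35. ] cen [342.8 245.8  35. ] rad 11.8 [ 37. 100.  47.]
bell 0.66 [283. 273.  25.  26.] w [321.5 130.   35. ] cen [321.4 130.4  35. ] rad 11.8 [ 37. 104.  48.]
bell 0.65 [206. 261.  24.  28.] w [348.2 351.   35. ] cen [347.6 351.3  35. ] rad 12.0 [130.  26.  24.]
lid 0.82 [241. 177.  61.  55.] w [603.7 257.1  44. ] cen [603.8 257.   44. ] rad 27.8 [90. 95. 86.]
lifter 0.79 [438. 245.  24.  73.] w [ 415.2 -314.4  140. ] cen [ 418.  -305.7  140. ] rad 35.1 [151. 123. 105.]
dish 0.97 [342. 241.  31.  26.] w [423.1 -54.9  10. ] cen [422.7 -55.2  10. ] rad 14.9 [197. 118.  83.]
dish 0.66 [240. 176.  56.  57.] w [609.2 262.6  10. ] cen [609.2 262.4  10. ] rad 27.5 [90. 95. 86.]
block 0.67 [394. 158.  29.  34.] w [ 672.7 -198.1   45. ] cen [ 673.4 -198.2   45. ] rad 18.9 [203. 177. 124.]
strapL [585.6 289.8  99. ]
strapR [626.8 216.3  99. ]
hand top [ 513.2 -315.2  140. ]
hand bot [ 318.3 -317.5  140. ]
[[ 3.06000e-01  9.21000e-01  2.42000e-01  9.98310e+01]
 [ 9.52000e-01 -2.96000e-01 -7.80000e-02  5.47851e+02]
 [-0.00000e+00  2.54000e-01 -9.67000e-01  3.84192e+02]
 [ 0.00000e+00  0.00000e+00  0.00000e+00  1.00000e+00]] [[331.36467043   0.         317.58256998]
 [  0.         331.36467043 202.53777846]
 [  0.           0.           1.        ]]
```

View pics/crop.png

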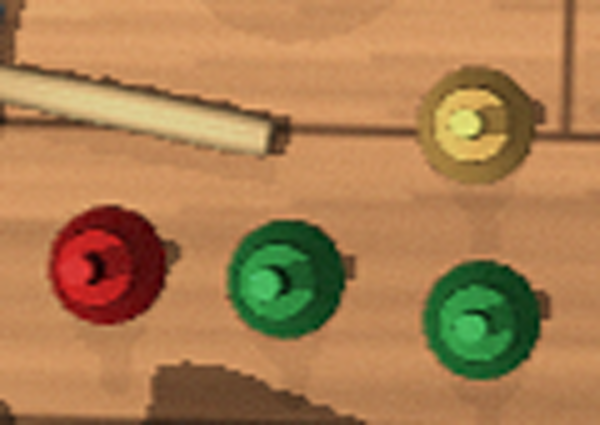

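The close crop confirms the choice: the brass bell is top right at crop (475,125), which is px (280,235). The other three are red and green look-alikes. I'll look at the lid from near first, since it's on the way.

Request:
{"method": "arm_command", "body": {"steps": [[1,-60,-15,-30,-10],[1,-120,-30,-30,-17.8],[1,-180,-44,-30,-17.8],[1,-240,-58,-30,-17.8],[1,-300,-73,-30,-17.8],[1,-360,-88,-30,-17.8],[1,-420,-102,-30,-17.8],[1,-470,-114,-30,-17.8],[1,-497,-121,-30,-17.8],[1,-497,-121,-30,-17.8],[1,-497,-121,-30,-17.8],[1,-497,-121,-30,-17.8]]}}

```text
clock: 3.0
eef_pos: [603.6, 257.3, 254.8]
eef_rot: [3.141, 0.0, -3.14]
wrist_force: [-0.8, 0.2, 0.3]
finger_gap: 94.0
finger_force: 0.0
```

```bash
python3 - <<'E'
from h import *
s=monitor.read_state();print(s["clock"],s["eef_pos"].round(1),s["eef_rot"].round(3))
w=imaging.camera("wrist");save(w,"lid.png")
for t,z in(("lid",44),("lid_loop",94)):
  for r in trace(w,t)[:2]:
    m=r["region"].astype(np.uint8);ys,xs=np.nonzero(m);print(t,round(r["p"],2),np.round(r["rect"]))
hsv=cv2.cvtColor(w["img"],cv2.COLOR_RGB2HSV)
m=cv2.inRange(hsv,(22,110,90),(36,255,255));n,l,st,c=cv2.connectedComponentsWithStats(m)
i=1+st[1:,4].argmax();print(st[i],c[i]);pts=np.argwhere(l==i)[:,::-1].astype(np.float32)
b=cv2.boxPoints(cv2.minAreaRect(pts));print(b,[px2w(w,*p,94).round(1).tolist() for p in b],px2w(w,*c[i],94))
E
```

```text
3.0 [603.6 257.3 254.8] [ 3.141  0.    -3.14 ]
lid 0.67 [320. 177. 146. 142.]
lid_loop 0.8 [318. 179. 147. 142.]
[ 289  161   70   50 1434] [326.33472803 185.55788006]
[[286.26468 196.44121]
 [346.99997 160.00002]
 [359.08823 180.14708]
 [298.35294 216.58827]] [[609.8, 227.7, 94.0], [573.4, 287.3, 94.0], [593.2, 299.6, 94.0], [630.7, 239.4, 94.0]] [598.69011168 267.50339479  94.        ]
```

View pics/lid.png

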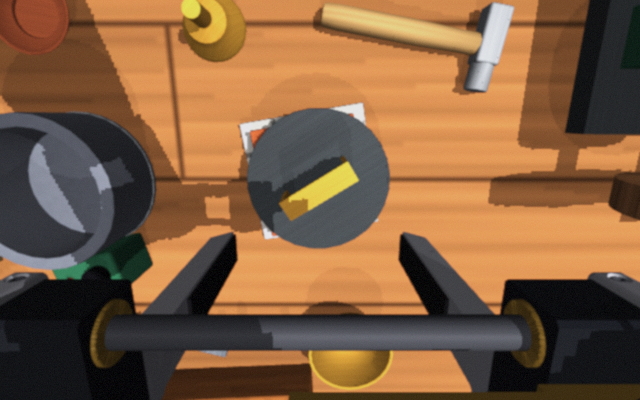

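The near view shows the lid centred at about (320,177), its yellow strap running from (280,207) with a shadowed lower-left end to (355,170). That puts the lid's x about 31° from world x and its centre near (604,258). Next, the kiln from above.

Request:
{"method": "arm_command", "body": {"steps": [[1,0,-60,0,0],[1,0,-120,0,0],[1,0,-180,0,0],[1,0,-240,0,0],[1,0,-282,0,0],[1,0,-282,0,0],[1,0,-282,0,0]]}}

```text
clock: 4.03
eef_pos: [604.3, -24.8, 254.5]
eef_rot: [3.141, 0.0, -3.141]
wrist_force: [-0.2, 0.6, 0.3]
finger_gap: 94.0
finger_force: 0.0
```

```bash
python3 - <<'E'
from h import *
s=monitor.read_state();print(s["clock"],s["eef_pos"].round(1),s["eef_rot"].round(3))
w=imaging.camera("wrist");save(w,"kiln.png")
for r in trace(w,"kiln")[:2]:
    m=r["region"].astype(np.uint8);print(round(r["p"],2),np.round(r["rect"]))
# fit: rim outer circle edge points, reproject to z=90
g=cv2.GaussianBlur(cv2.cvtColor(w["img"],cv2.COLOR_RGB2GRAY),(5,5),0)
for x,y in((605,-25),(600,-25),(610,-25)): print(w2px(w,(x,y,90)))
hsv=cv2.cvtColor(w["img"],cv2.COLOR_RGB2HSV);cv2.imwrite("pics/sat.png",hsv[:,:,1])
r=trace(w,"kiln")[0];cs,_=cv2.findContours(r["region"].astype(np.uint8),0,cv2.CHAIN_APPROX_NONE)
c=max(cs,key=len)[:,0]
P=np.array([px2w(w,*p,90)[:2] for p in c]);
from scipy.optimize import least_squares
f=least_squares(lambda q:np.hypot(*(P-q[:2]).T)-q[2],[610,-25,82],loss="soft_l1",f_scale=2);print(f.x)
E
```

```text
4.025 [604.3 -24.8 254.5] [ 3.141  0.    -3.141]
0.58 [313. 206. 164. 195.]
[315.83099584 190.31569518]
[315.82467717 185.42530596]
[315.83726631 195.16877846]
[612.93526209 -28.66346652  82.73819838]
```

View pics/kiln.png

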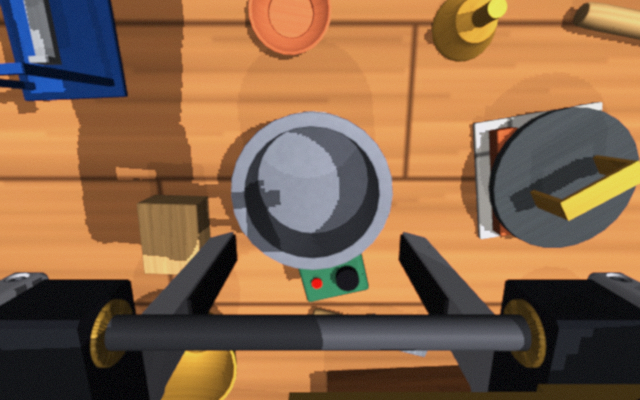

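The kiln rim spans columns 232 to 392, centred at about (312,190), with the green box below it at (333,278). The wooden block is at (172,232). I'll refine with the edge points away from the box.

```bash
python3 - <<'E'
from h import *
from scipy.optimize import least_squares
w=imaging.camera("wrist")
t=trace(w,"kiln")[0]["region"].astype(np.uint8)
c=max(cv2.findContours(t,0,cv2.CHAIN_APPROX_NONE)[0],key=len)[:,0]
c=c[c[:,1]<235]
P=np.array([px2w(w,*p,90)[:2] for p in c])
f=least_squares(lambda q:np.hypot(*(P-q[:2]).T)-q[2],[605,-25,82],loss="soft_l1",f_scale=2);print("mask",f.x,abs(f.fun).mean())
# radial max saturation gradient refinement
S=cv2.GaussianBlur(cv2.cvtColor(w["img"],cv2.COLOR_RGB2HSV)[:,:,1],(3,3),0).astype(float)
Q=[]
for a in np.radians(np.arange(0,360,4)):
  rs=np.arange(70,95,.5);uv=np.array([w2px(w,(f.x[0]+r*np.cos(a),f.x[1]+r*np.sin(a),90)) for r in rs]).astype(np.float32)
  v=cv2.remap(S.astype(np.float32),uv[:,0].reshape(-1,1),uv[:,1].reshape(-1,1),1).ravel();d=np.gradient(v)
  if abs(a)<.7 or a>5.6: continue
  i=d.argmax(); Q.append([f.x[0]+rs[i]*np.cos(a),f.x[1]+rs[i]*np.sin(a)])
Q=np.array(Q);f=least_squares(lambda q:np.hypot(*(Q-q[:2]).T)-q[2],[605,-25,82],loss="soft_l1",f_scale=1);print("edge",f.x,np.median(abs(f.fun)))
p=px2w(w,320,177,44);print("lid",p+[-.7,282.1,0])
for n,u,v,z in(("bell top",491,9,75),("bell mouth",464,31,0)): print(n,px2w(w,u,v,z))
E
```

```text
mask [609.82183188 -29.37283098  80.50093011] 0.4448244440991112
edge [609.72975474 -29.61517393  81.34333748] 0.24157317783161858
lid [599.17704448 262.06297484  44.        ]
bell top [437.79805556 136.12482637  75.        ]
bell mouth [439.33636296 143.55214605   0.        ]
```

Request:
{"method": "arm_command", "body": {"steps": [[1,40,40,0,0],[1,80,80,0,0],[1,120,120,0,0],[1,150,145,0,0],[1,167,162,0,0],[1,167,162,0,0],[1,167,162,0,0]]}}

```text
clock: 5.15
eef_pos: [437.8, 136.3, 254.5]
eef_rot: [-3.142, 0.0, -3.141]
wrist_force: [0.3, 0.4, 0.2]
finger_gap: 93.7
finger_force: 0.0
```

```bash
python3 - <<'E'
from h import *
s=monitor.read_state();print(s["clock"],s["eef_pos"].round(1),s["eef_rot"].round(3))
w=imaging.camera("wrist");save(w,"bell.png",(160,60,480,260),2)
for r in trace(w,"bell")[:3]:
    m=r["region"].astype(np.uint8);ys,xs=np.nonzero(m);print(round(r["p"],2),np.round(r["rect"]),w["img"][m>0].mean(0).round(),px2w(w,xs.mean(),ys.mean(),35).round(1))
print([w2px(w,(437,137,z)).round() for z in(0,75)])
E
```

```text
5.15 [437.8 136.3 254.5] [-3.142  0.    -3.141]
0.88 [322. 172.  56.  59.] [183. 140.  52.] [429.8 141.1  35. ]
0.78 [316.  74.  60.  65.] [ 25. 115.  43.] [322.4 134.5  35. ]
0.68 [416.  91.  60.  62.] [ 24. 105.  40.] [341.9 243.6  35. ]
[array([317., 174.]), array([317., 186.])]
```

View pics/bell.png

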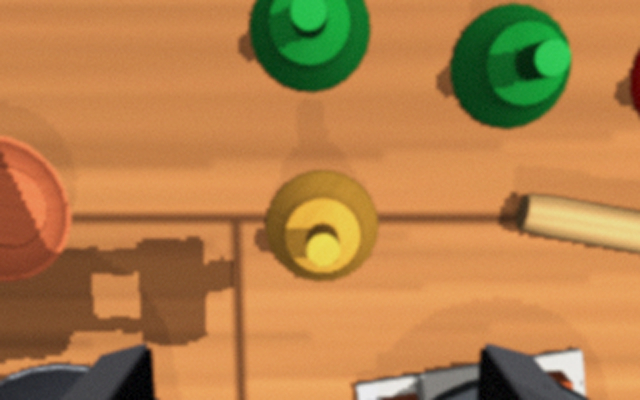

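The crop shows the brass stem top at px (322,184) and the mouth at (320,172), so the bell is near (435,140). I'll descend open and grip.

Request:
{"method": "arm_command", "body": {"steps": [[1,2,3,50,0],[1,2,3,100,0],[1,2,3,150,0],[1,2,3,175,0],[1,2,3,189,0],[1,2,3,189,0],[0,2,3,189,0],[0,2,3,189,0],[0,2,3,189,0],[0,2,3,189,0],[0,2,3,189,0]], "force": 20}}

```text
clock: 6.62
eef_pos: [435.4, 139.5, 65.5]
eef_rot: [3.142, 0.0, 3.141]
wrist_force: [-0.2, 0.7, -0.2]
finger_gap: 47.3
finger_force: 0.0
```

```bash
python3 - <<'E'
from h import *
s=monitor.read_state();print(s["clock"],s["eef_pos"].round(1),s["finger_gap"],s["finger_force"])
w=imaging.camera("wrist");save(w,"grip.png",(200,130,440,330),2)
p=s["eef_pos"];print([w2px(w,(p[0],p[1],z)).round(1) for z in(0,42,75)])
E
```

```text
6.625 [435.4 139.5  65.5] 47.255512862113505 0.0
[array([315.4, 219.8]), array([314.9, 241.4]), array([314.3, 266. ])]
```

View pics/grip.png

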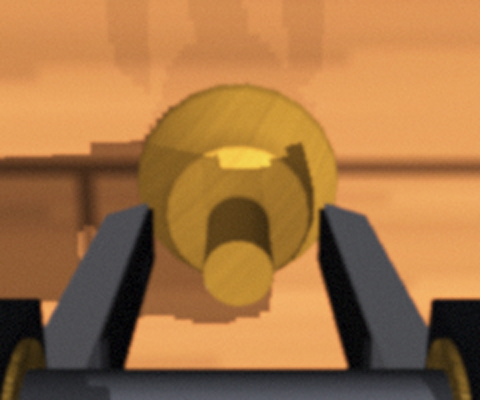

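The fingers are still closing but centred on the stem: the stem is at col 319 and the finger midpoint at col 318. The row matches the projection, so the wrist camera reads about 1.5 mm high in y. I'll finish the grip and lift.

Request:
{"method": "arm_command", "body": {"steps": [[0,0,0,0,0],[0,0,0,0,0],[0,0,0,0,0],[0,0,0,0,0],[0,0,0,0,0],[0,0,0,-30,0],[0,0,0,-80,0],[0,0,0,-125,0],[0,0,0,-125,0]], "force": 20}}

```text
clock: 7.8
eef_pos: [436.4, 139.6, 192.9]
eef_rot: [3.141, 0.005, 3.141]
wrist_force: [-0.7, 0.0, -4.7]
finger_gap: 17.6
finger_force: 20.0
```

```bash
python3 - <<'E'
from h import *
s=monitor.read_state();print(s["clock"],s["eef_pos"].round(1),s["eef_rot"].round(3),s["finger_gap"],s["finger_force"],s["wrist_force"])
from scipy.optimize import least_squares
w=imaging.camera("top")
def edge(w,c0,z,rad,sk):
  S=cv2.cvtColor(w["img"],cv2.COLOR_RGB2HSV)[:,:,1].astype(np.float32);Q=[]
  for a in np.radians(np.arange(0,360,4)):
    if sk(a): continue
    rs=np.arange(rad-14,rad+14,.5);uv=np.array([w2px(w,(c0[0]+r*np.cos(a),c0[1]+r*np.sin(a),z)) for r in rs]).astype(np.float32)
    v=cv2.remap(S,uv[:,:1].copy(),uv[:,1:].copy(),1).ravel();i=np.gradient(v).argmax();Q.append([c0[0]+rs[i]*np.cos(a),c0[1]+rs[i]*np.sin(a)])
  Q=np.array(Q);f=least_squares(lambda q:np.hypot(*(Q-q[:2]).T)-q[2],[*c0,rad],loss="soft_l1",f_scale=1);return f.x.round(1),np.median(abs(f.fun)).round(2)
print("kiln",edge(w,(609,-28),90,82,lambda a:a<.7 or a>5.6))
print("lid",edge(w,(603,258),44,82,lambda a:0))
E
```

```text
7.8 [436.4 139.6 192.9] [3.141 0.005 3.141] 17.607611831540247 19.97788335196674 [-0.68389132  0.0162725  -4.70797431]
kiln (array([605.3, -31.5,  83.8]), np.float64(1.19))
lid (array([603.9, 253.6,  83.3]), np.float64(1.48))
```

Request:
{"method": "arm_command", "body": {"steps": [[0,-40,-40,0,0],[0,-80,-80,0,0],[0,-120,-119,0,0],[0,-155,-153,0,0],[0,-172,-170,0,0],[0,-172,-170,0,0],[0,-172,-170,0,0],[0,-172,-170,20,0],[0,-172,-170,45,0],[0,-172,-170,70,0],[0,-172,-170,90,0],[0,-172,-170,100,0],[0,-172,-170,107,0],[0,-172,-170,112,0],[0,-172,-170,114,0],[0,-172,-170,114,0]]}}

```text
clock: 9.85
eef_pos: [607.6, -30.5, 78.7]
eef_rot: [-3.141, 0.001, 3.142]
wrist_force: [-10.1, 0.4, 14.5]
finger_gap: 17.5
finger_force: 20.0
```

```bash
python3 - <<'E'
from h import *
s=monitor.read_state();print(s["clock"],s["eef_pos"].round(1),s["finger_gap"],s["wrist_force"].round(1))
w=imaging.camera("wrist");save(w,"inkiln.png")
p=s["eef_pos"];print(w2px(w,(p[0],p[1],87)).round(1))
E
```

```text
9.85 [607.6 -30.5  78.7] 17.498516739716813 [-10.1   0.4  14.5]
[314.4 265. ]
```

View pics/inkiln.png

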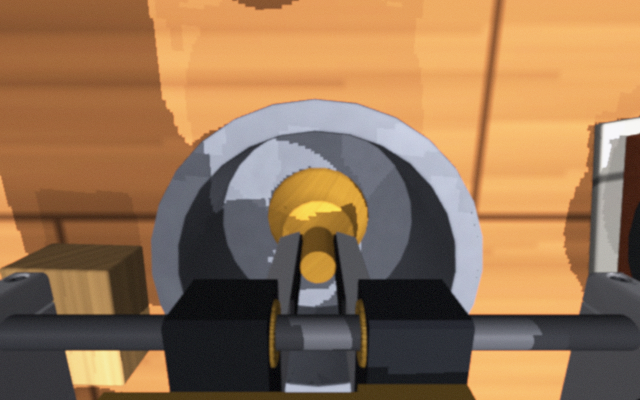

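The bell is on the floor near the middle: the stem at (318,266) and the rim centred on col 317. The wrist feels support from below. Release and rise.

Request:
{"method": "arm_command", "body": {"steps": [[0.5,0,0,0,0],[0.5,0,0,0,0],[0.5,0,0,0,0],[0.5,0,0,-15,0],[0.5,0,0,-55,0],[0.5,0,0,-110,0],[0.7,0,0,-160,0],[1,0,0,-180,0],[1,0,0,-180,0],[1,0,0,-180,0]]}}

```text
clock: 11.15
eef_pos: [607.0, -30.5, 255.4]
eef_rot: [3.141, -0.001, 3.141]
wrist_force: [0.2, -0.3, -0.6]
finger_gap: 83.8
finger_force: 0.0
```

```bash
cat >> h.py <<'E'
from scipy.optimize import least_squares
def edge(w,c0,z,rad,sk,band=14):
  S=cv2.cvtColor(w["img"],cv2.COLOR_RGB2HSV)[:,:,1].astype(np.float32);Q=[]
  for a in np.radians(np.arange(0,360,4)):
    if sk(a): continue
    rs=np.arange(rad-band,rad+band,.5);uv=np.array([w2px(w,(c0[0]+r*np.cos(a),c0[1]+r*np.sin(a),z)) for r in rs]).astype(np.float32)
    v=cv2.remap(S,uv[:,:1].copy(),uv[:,1:].copy(),1).ravel();i=np.gradient(v).argmax();Q.append([c0[0]+rs[i]*np.cos(a),c0[1]+rs[i]*np.sin(a)])
  Q=np.array(Q);f=least_squares(lambda q:np.hypot(*(Q-q[:2]).T)-q[2],[*c0,rad],loss="soft_l1",f_scale=1);return f.x.round(1),np.median(abs(f.fun)).round(2)
E
python3 - <<'E'
from h import *
s=monitor.read_state();print(s["clock"],s["eef_pos"].round(1),s["finger_gap"],s["wrist_force"].round(1))
w=imaging.camera("wrist");print(edge(w,(608,-30),90,82,lambda a:a<.9 or a>5.4))
r=trace(w,"bell")
for q in r[:2]:
  ys,xs=np.nonzero(q["region"]);print(q["p"],np.round(q["rect"]),px2w(w,xs.mean(),ys.mean(),47).round(1))
E
```

```text
11.15 [607.  -30.5 255.4] 83.77313978767151 [ 0.2 -0.3 -0.6]
(array([609.8, -29.6,  81.2]), np.float64(0.2))
0.94 [318. 173.  56.  58.] [598.3 -28.7  47. ]
```

Request:
{"method": "arm_command", "body": {"steps": [[1,27,-50,0,0],[1,54,-100,0,0],[1,81,-150,0,0],[1,108,-200,0,0],[1,135,-245,0,0],[1,159,-286,0,0],[1,159,-286,0,0],[1,159,-286,0,0]]}}

```text
clock: 12.25
eef_pos: [448.4, -316.1, 255.9]
eef_rot: [3.141, -0.001, 3.141]
wrist_force: [-0.3, 0.4, -0.4]
finger_gap: 94.0
finger_force: 0.0
```

```bash
python3 - <<'E'
from h import *
s=monitor.read_state();print(s["clock"],s["eef_pos"].round(1),s["eef_rot"].round(3))
w=imaging.camera("wrist");save(w,"rack.png")
p=s["eef_pos"];print("tcp at 140:",w2px(w,(p[0],p[1],140)),"150:",w2px(w,(p[0],p[1],150)))
for x in(-130,65):print(x,w2px(w,(448+x,-316,150)))
for q in find_in(w,"lifter")[:2]: print(q)
E
```

```text
12.25 [ 448.4 -316.1  255.9] [ 3.141e+00 -1.000e-03  3.141e+00]
tcp at 140: [315.65174867 202.04051203] 150: [315.58827504 205.07541761]
-130 [315.43230049  32.77431741]
65 [315.89157607 275.92990574]
{'rect': [319.5, 157.3, 29.0, 237.3], 'p': 0.74}
```

View pics/rack.png

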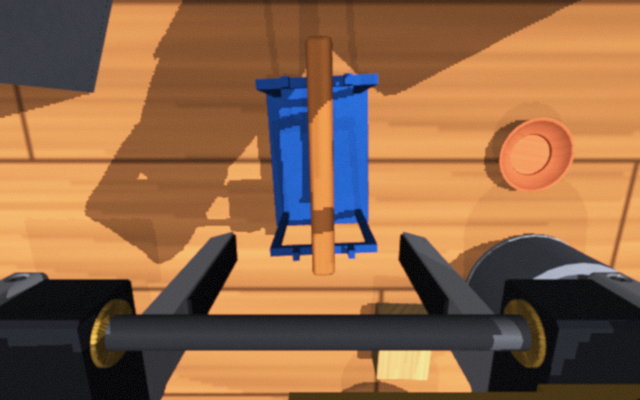

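The handle runs from (319,37) to (323,276), aligned with the rack's bars, so it lies within 1° of world x. The grip centre is near (449,-312.5).

Request:
{"method": "arm_command", "body": {"steps": [[0.8,-1,3.5,40,-0.8],[0.8,-1,3.5,80,-0.8],[0.8,-1,3.5,105,-0.8],[0.8,-1,3.5,115,-0.8],[0,-1,3.5,115,-0.8],[0,-1,3.5,115,-0.8],[0,-1,3.5,115,-0.8],[0,-1,3.5,115,-0.8],[0,-1,3.5,115,-0.8],[0,-1,3.5,115,-0.8],[0,-1,3.5,115,-0.8],[0,-1,3.5,115,-0.8]], "force": 50}}

```text
clock: 13.85
eef_pos: [449.3, -313.0, 141.5]
eef_rot: [3.142, -0.0, -3.128]
wrist_force: [-0.6, 1.2, 2.1]
finger_gap: 19.6
finger_force: 50.0
```

Request:
{"method": "arm_command", "body": {"steps": [[0,0,0,-30,0],[0,0,0,-80,0],[0,0,0,-130,0],[0,0,0,-140,0],[0,-12,40,-140,0],[0,-25,88,-140,0],[0,-40,138,-140,0],[0,-54,188,-140,0],[0,-69,240,-140,0],[0,-83,290,-140,-5],[0,-97,340,-140,-10],[0,-112,390,-140,-15],[0,-126,440,-140,-21],[0,-141,490,-140,-26],[0,-155,540,-140,-31],[0,-163,568,-140,-31],[0,-163,568,-140,-31],[0,-163,568,-140,-31],[0,-163,568,-140,-31]]}}

```text
clock: 16.23
eef_pos: [604.5, 256.2, 281.3]
eef_rot: [-3.142, -0.0, -2.588]
wrist_force: [-0.6, -0.3, -2.7]
finger_gap: 19.6
finger_force: 50.0
```

```bash
python3 - <<'E'
from h import *
s=monitor.read_state();print(s["clock"],s["eef_pos"].round(1),s["eef_rot"].round(3),s["finger_gap"])
w=imaging.camera("wrist");save(w,"over.png")
print(edge(w,(604,257),44,82,lambda a:0))
print("strap corners pred",[w2px(w,(604+ -np.sin(.54)*y,257+np.cos(.54)*y,94)).round() for y in(-40,40)])
E
```

```text
16.225 [604.5 256.2 281.3] [-3.142 -0.    -2.588] 19.649850861063307
(array([603.9, 258.3,  80.9]), np.float64(1.09))
strap corners pred [array([281., 184.]), array([356., 185.])]
```

View pics/over.png

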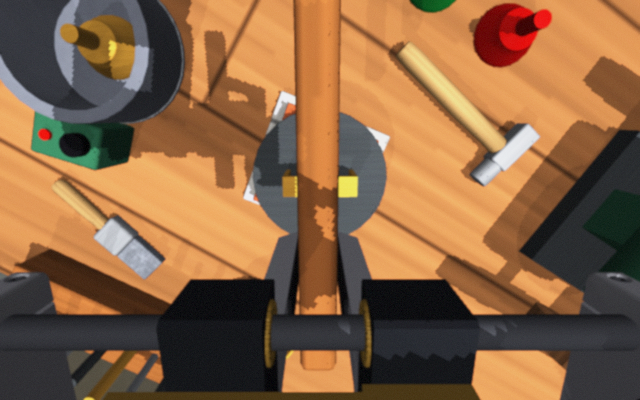

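The strap ends are at (282,186) and (358,186), level and symmetric about the handle, so the lifter is aligned with the lid. The lid centre is 1.4 mm ahead and 1.3 mm to the side. The bell stands upright in the kiln. Next: back off, lower, and slide the prong through.

Request:
{"method": "arm_command", "body": {"steps": [[0,45,1.3,0,0],[0,85,1.3,0,0],[0,88,1.3,0,0],[0,88,1.3,40,0],[0,88,1.3,80,0],[0,88,1.3,105,0],[0,88,1.3,113,0],[0,88,1.3,113,0],[0,75,1.3,113,0],[0,60,1.3,113,0],[0,45,1.3,113,0],[0,30,1.3,113,0],[0,15,1.3,113,0],[0,4,1.3,113,0],[0,-2,1.3,113,0],[0,-2,1.3,113,0],[0,-2,1.3,113,0]]}}

```text
clock: 18.4
eef_pos: [605.3, 259.2, 168.8]
eef_rot: [-3.142, 0.0, -2.587]
wrist_force: [-0.0, -0.5, -2.1]
finger_gap: 19.5
finger_force: 50.0
```

```bash
python3 - <<'E'
from h import *
w=imaging.camera("wrist");s=monitor.read_state();print(s["eef_pos"].round(1),s["eef_rot"].round(3),s["wrist_force"].round(1),s["moment"].round(2))
a=imaging.camera("top");print("lid top cam",edge(a,(604,256),44,82,lambda q:1<q<5.8 and 2.5<q<4.5))
for t in find_in(w,"lid")[:2]:print(t)
E
```

```text
[605.3 259.2 168.7] [-3.142  0.    -2.587] [ 0.2  0.9 -1.7] [ 0.1  -0.03 -0.02]
lid top cam (array([605.9, 247.4,  81.5]), np.float64(3.86))
{'rect': [318.6, 184.8, 186.7, 161.3], 'p': 0.71}
```

No contact so far. Raise gently.

Request:
{"method": "arm_command", "body": {"steps": [[0,0,0,-12,0],[0,0,0,-20,0],[0,0,0,-24,0],[0,0,0,-28,0],[0,0,0,-32,0],[0,0,0,-40,0],[0,0,0,-50,0],[0,0,0,-62,0],[0,0,0,-75,0],[0,0,0,-75,0],[0,0,0,-75,0],[0,0,0,-75,0],[0,0,0,-75,0]]}}

```text
clock: 20.18
eef_pos: [605.4, 259.3, 243.1]
eef_rot: [3.141, -0.001, -2.587]
wrist_force: [-0.9, -0.4, -6.7]
finger_gap: 19.7
finger_force: 50.0
```

```bash
python3 - <<'E'
from h import *
w=imaging.camera("wrist");s=monitor.read_state();print(s["eef_pos"].round(1),s["eef_rot"].round(3),s["wrist_force"].round(1),s["moment"].round(2))
z=s["eef_pos"][2]-111.5+8-59
print("lid z",z,edge(w,s["eef_pos"][:2],z+14,82,lambda q:0,20))
hsv=cv2.cvtColor(w["img"],cv2.COLOR_RGB2HSV)
m=cv2.inRange(hsv,(22,110,60),(36,255,255))
m[:,:250]=0;m[:,400:]=0;m[:140]=0;m[240:]=0
n,l,st,c=cv2.connectedComponentsWithStats(m)
for i in range(1,n):
  if st[i,4]>30:print(st[i],c[i].round(1))
for y in(-35,35):print(w2px(w,s["eef_pos"]*[1,1,0]+[-.526*y,.851*y,z+64]).round(1))
E
```

```text
[605.4 259.3 243.1] [ 3.141 -0.    -2.587] [ 0.1  0.9 -7.2] [ 0.09 -0.05 -0.  ]
lid z 80.64277702088265 (array([603.8, 259. ,  80.6]), np.float64(0.39))
[337 191  31  28 819] [352.2 205. ]
[280 212  18   7 102] [288.7 215.6]
[273.8 206.8]
[360.4 206.9]
```

The lid hangs: about 5 N of extra load, level by the rim fit, lid underside at about 80 mm. Raise and carry smoothly to the kiln.

Request:
{"method": "arm_command", "body": {"steps": [[0,0,0,-12,0],[0,1,-2,-28,0],[0,3,-5,-38,0],[0,7,-12,-40,0],[0,14,-24,-40,0],[0,24,-40,-40,0],[0,36,-60,-40,0],[0,49,-82,-40,0],[0,62,-104,-40,0],[0,75,-126,-40,0],[0,88,-148,-40,0],[0,101,-170,-40,0],[0,114,-191,-40,0],[0,125,-210,-40,0],[0,135,-226,-40,0],[0,142,-238,-40,0],[0,147,-245,-40,0],[0,149,-248,-40,0],[0,149,-248,-40,0],[0,149,-248,-40,0]]}}

```text
clock: 22.72
eef_pos: [609.5, -29.5, 283.4]
eef_rot: [3.141, -0.0, -2.586]
wrist_force: [0.1, 0.8, -5.9]
finger_gap: 19.5
finger_force: 50.0
```

```bash
cat > chk.py <<'E'
from h import *
w=imaging.camera("wrist");s=monitor.read_state();p=s["eef_pos"];print(s["clock"],p.round(1),s["eef_rot"].round(3),s["wrist_force"].round(1))
z=p[2]-111.5+8-59
print("lid z",z,edge(w,p[:2],z+14,82,lambda q:0,20),edge(w,p[:2]-[1.5,0],z+14,82,lambda q:0,8))
print("rim behind",edge(w,(610,-29.6),90,82,lambda q:0,6))
a=imaging.camera("top");print("top lid",edge(a,p[:2],z+14,82,lambda q:0,14))
E
python3 chk.py
```

```text
22.775 [609.5 -29.5 283.5] [ 3.142  0.    -2.586] [-0.2  0.1 -6.7]
lid z 120.97259260382702 (array([608.4, -29.5,  80.6]), np.float64(0.43)) (array([608.1, -29.7,  80.4]), np.float64(0.32))
rim behind (array([608.1, -30.3,  83.7]), np.float64(2.2))
top lid (array([608.9, -23.4,  77.4]), np.float64(5.83))
```

The lid is centred over the kiln to within about 1 mm by the same camera. Lower slowly, then go on down 24 mm to free the lip.

Request:
{"method": "arm_command", "body": {"steps": [[0,0,0,6,0],[0,0,0,14,0],[0,0,0,21,0],[0,0,0,25,0],[0,0,0,28,0],[0,0,0,30,0],[0,0,0,32,0],[0,0,0,34,0],[0,0,0,38,0],[0,0,0,44,0],[0,0,0,51,0],[0,0,0,55,0],[0,0,0,55,0],[0,0,0,55,0]]}}

```text
clock: 24.58
eef_pos: [609.6, -30.0, 228.7]
eef_rot: [-3.141, 0.0, -2.587]
wrist_force: [-0.8, -0.1, -2.6]
finger_gap: 19.3
finger_force: 50.0
```

```bash
sed -i 's/^z=.*/z=90/' chk.py; python3 chk.py
```

```text
24.625 [609.5 -30.  228.7] [-3.141  0.    -2.587] [-0.3  0.1 -2.1]
lid z 90 (array([609.1, -29.8,  80.8]), np.float64(0.74)) (array([608.2, -30.4,  80.7]), np.float64(0.31))
rim behind (array([610.9, -28.7,  84.3]), np.float64(0.31))
top lid (array([609.4, -31.9,  86.2]), np.float64(6.56))
```

The load is off the lifter and the lid is centred. Back the prong out, then rise.

Request:
{"method": "arm_command", "body": {"steps": [[0,5,0,0,0],[0,15,0,0,0],[0,30,0,0,0],[0,45,0,0,0],[0,60,0,0,0],[0,75,0,0,0],[0,88,0,0,0],[0,90,0,0,0],[0,90,0,-25,0],[0,90,0,-53,0],[0,90,0,-53,0]]}}

```text
clock: 26.05
eef_pos: [533.7, -77.4, 283.0]
eef_rot: [-3.139, 0.003, -2.586]
wrist_force: [0.2, 0.4, -3.9]
finger_gap: 19.4
finger_force: 50.0
```

```bash
python3 - <<'E'
from h import *
s=monitor.read_state();p=s["eef_pos"];print(s["clock"],p.round(1),s["eef_rot"].round(3),s["wrist_force"].round(1))
w=imaging.camera("wrist");print(edge(w,(609,-30),104,82,lambda q:0,10))
y=s["eef_rot"][2];d=np.array([449.3,-313.0])-p[:2]
print("to rack: dx,dy",d@[np.cos(y),np.sin(y)],d@[np.sin(y),-np.cos(y)],"turn deg",np.degrees(y+3.128))
E
```

```text
26.05 [533.7 -77.4 283. ] [-3.139e+00  3.000e-03 -2.586e+00] [ 0.2  0.4 -3.9]
(array([606.2, -31.5,  80.6]), np.float64(2.68))
to rack: dx,dy 195.91303566115948 -155.74256148568227 turn deg 31.0274364821989
```

Request:
{"method": "arm_command", "body": {"steps": [[0,15,-12,0,0],[0,45,-36,0,5],[0,80,-64,0,11],[0,115,-91,0,17],[0,150,-119,0,23],[0,180,-143,0,28],[0,196,-155.7,0,31],[0,196,-155.7,0,31],[0,196,-155.7,0,31],[0,196,-155.7,0,31]]}}

```text
clock: 27.35
eef_pos: [448.8, -312.1, 281.4]
eef_rot: [3.142, 0.0, -3.126]
wrist_force: [-0.6, -0.4, -3.0]
finger_gap: 19.6
finger_force: 50.0
```

```bash
python3 - <<'E'
from h import *
s=monitor.read_state();p=s["eef_pos"];print(s["clock"],p.round(2),s["eef_rot"].round(3),s["wrist_force"].round(1))
E
```

```text
27.35 [ 448.82 -312.12  281.43] [ 3.142  0.    -3.126] [-0.6 -0.4 -3. ]
```

Request:
{"method": "arm_command", "body": {"steps": [[0,-0.5,-0.8,0,0],[0,-0.5,-0.8,30,0],[0,-0.5,-0.8,70,0],[0,-0.5,-0.8,105,0],[0,-0.5,-0.8,125,0],[0,-0.5,-0.8,134,0],[0,-0.5,-0.8,138,0],[0,-0.5,-0.8,140,0],[0,-0.5,-0.8,140,0],[0,-0.5,-0.8,140,0]]}}

```text
clock: 28.6
eef_pos: [449.1, -313.9, 141.9]
eef_rot: [-3.141, 0.001, -3.128]
wrist_force: [0.0, 0.4, -1.6]
finger_gap: 19.6
finger_force: 50.0
```

Request:
{"method": "arm_command", "body": {"steps": [[0,0,0,0.6,0],[0,0,0,0.6,0],[0.6,0,0,0.6,0],[0.6,0,0,0.6,0],[0.6,0,0,0.6,0],[0.6,0,0,0.6,0],[0.6,0,0,-20,0],[0.6,0,0,-60,0],[0.6,0,0,-114,0],[0.6,0,0,-114,0],[0.6,0,0,-114,0]]}}

```text
clock: 29.98
eef_pos: [448.7, -313.6, 254.7]
eef_rot: [3.141, -0.001, -3.128]
wrist_force: [-0.1, 0.7, -0.5]
finger_gap: 56.3
finger_force: 0.0
```

```bash
python3 - <<'E'
from h import *
s=monitor.read_state();p=s["eef_pos"];print(s["clock"],p.round(1),s["wrist_force"].round(1),s["finger_gap"])
w=imaging.camera("wrist");print([(np.round(q["rect"],1),q["p"]) for q in find_in(w,"lifter")[:2]])
a=imaging.camera("top");print("lid",edge(a,(609,-30),104,82,lambda q:0,12))
for q in trace(a,"lid")[:2]:
  m=q["region"].astype(np.uint8);ys,xs=np.nonzero(m);(c,r)=cv2.minEnclosingCircle(np.column_stack([xs,ys]).astype(np.float32));print(q["p"],px2w(a,*c,104).round(1),r)
E
```

```text
29.975 [ 448.7 -313.6  254.7] [-0.1  0.7 -0.5] 56.32061667986515
[(array([316.8, 155.9,  25.3, 238. ]), 0.76)]
lid (array([605.2, -31.5,  84.1]), np.float64(1.46))
0.74 [609.  -30.4 104. ] 28.754722595214844
0.67 [587.9 233.2 104. ] 33.32978439331055
```

In the top camera the lid matches the kiln to within a millimetre. The lifter is back on its bars and the gripper is clear.

```bash
python3 -c "
from cell import job;print(job.sign_off())"
```

```text
the job is handed in; nothing more can be done
None
```

I handed the job in at about 30 s of the 72 s allowed: by my measurements the bell stands in the kiln, the lid is centred on it to within about 1 mm, and the lifter is back on its rack. The sign-off gave no verdict.

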